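Clamp a freshly glued camera hand grip with a one-hand bar clamp and keep it squeezed

TASK

Someone left the glue bottle standing between the jaws of the one-hand bar clamp: take it out and stand it upright on a clear spot, a good hand's breadth or more from the jaws. Then squeeze and let go the clamp's trigger again and again, leaving its bar alone, until the far jaw has drawn up to the little wooden camera grip that was just glued, and on that last squeeze do not let go: finish still holding the trigger with a light hand (a grip of about 25 N), so that the grip is held firmly between both pads but not crushed. Leave the clamp lying on the board and the other things as they are.

Things in the scene. Friction and masses are not known exactly. Their poses are not given: they have to be found in the camera images.
- board: plywood glue-up board on four rubber feet, 235 x 400 mm, long side along y; origin on the bench (height 0) under its centre, its top 24 mm above that. Fixed. Clamp and wooden grip lie on it; a lead runs under it. Clear strip for the bottle: in the clamp's axes x -110..-40, y 90..170 mm, in front of the bar on the far-jaw side of the trigger
- clamp: black head of the one-hand bar clamp with pistol grip and near jaw, loose on its side on the board, 36 mm thick, whole clamp 0.55 kg. Origin on the board's top under the bar, in the head. Own axes: y along the bar from near to far jaw, x from the bar to the jaw tips (x = 82 mm), z up. Head x -30..24, y -30..22; pistol grip x -112..-30, outer side flat at y = -34, heel to -37.5
- clamp_grip (a point): place to squeeze, at (-62, -5, 18) mm in the clamp's axes, same axes: half-way between the pistol grip's outer side and the released trigger's. From above, fingers closing along the clamp's y, one on the grip, one on the trigger's lobe: 58 mm across released, about 35 mm fully squeezed. The loose clamp centres itself, sliding up to 11 mm along its bar. No reading while held
- trigger: the trigger: short black arm with a round upright lobe, 14 mm in diameter, 3 to 33 mm above the board, which the finger presses; origin on its pivot, at (20, 6) mm in the clamp's axes. A spring lets it out again (5 N at the lobe released, 8 N squeezed). With the jaw against the work it stops early: about 50 or 41 mm across at the fingers instead of 34 to 36
- trigger_turn (a joint): trigger angle, rad: 0 released, 0.269 at its stop (22 mm at the lobe). A full squeeze draws the far jaw 10 mm closer; a rack with 5 mm teeth keeps it there. Against the work it stops at about 0.09 or 0.20; the jaw's push is then about 18 N for a grip of 20 N, 26 N for 25 N, 34 N for 30 N, 52 N for 40 N, and is lost when the trigger is let go, as the rack falls back to its next tooth
- jaw_travel (a joint): how far the far jaw has closed, m: distance between the pads' faces = 0.113 minus this value; starts between 0 and 0.02; the pads hold the wooden grip at about 0.067
- bar: toothed steel bar with the black far jaw (36 mm thick) at its end, sliding in the head; 18 mm wide, 14 to 22 mm above the board; origin at the clamp's origin when jaw_travel is 0. Its tail, 62 mm at first, comes out at the clamp's -y by as much as the jaws close. Not to be pushed by hand
- near_pad: rubber pad of the jaw on the head, 46 mm long in x, 28 mm high, standing 5 mm proud of the jaw
- far_pad: rubber pad of the far jaw, the same size
- near_face (a point): centre of the near pad's face, at (58, 27, 18) mm in the clamp's axes; it looks along the clamp's +y
- far_face (a point): centre of the far pad's face, 18 mm above the board, at (58, 140 mm minus jaw_travel) in the clamp's axes; it looks along the clamp's -y
- grip_block: the glued camera hand grip: a wooden block of two halves, 44 x 46 x 40 mm (46 mm along the clamp), standing loose on the board beside the near pad with a gap of 1 to 4 mm. About 70 g. Its glue joint takes no more than 60 N. Origin under its centre
- grip_centre (a point): centre of the grip block, half-way up (20 mm)
- glue_bottle: glue bottle, 84 mm tall, 45 g, upright on the board between the grip block and the far pad with a few mm to spare; round body 32 mm in diameter up to 45 mm, above it a blue cap 21 mm in diameter to 56 mm and a blue spout to the tip. Origin under its centre. The jaws beside it are 36 mm high
- bottle_centre (a point): point on the bottle's axis, half-way up (42 mm above its foot)
- driver_mid_1: precision screwdriver, 142 mm; bystander, to be left alone; origin under its middle
- ring_pliers: small dark pliers, 81 mm; bystander, to be left alone; origin under its middle
- air_blower: rubber air blower, 142 mm; bystander, to be left alone; origin under its middle
- pin_vice_1: brass pin vice, 98 mm; bystander, to be left alone; origin under its middle
- paint_marker: white marker pen, 142 mm; bystander, to be left alone; origin under its middle
- brush: thin brush, 149 mm, at the end of the board beyond the far jaw, along x; bystander, to be left alone; origin under its middle
- dowel_1: wooden dowel, 104 x 8 mm, at the back of the board, beside the near jaw; bystander, to be left alone; origin under its middle
Things that resemble listed ones, but are neither listed nor needed, are in the scene too. Of the things that look like the glue_bottle, the larger one is meant.

How it is judged:
On the way, in this order (a step that is already met when the one before it is completed fails the run):
1. the glue bottle stands upright and let go, clear of the clamp's jaws (angle between glue_bottle's own z axis and vertical below 0.15 rad and height (world z) of bottle_centre below 0.075 m and horizontal distance between bottle_centre and grip_centre above 0.09 m and horizontal distance between bottle_centre and far_face above 0.07 m and contact force between the fingers and glue_bottle below 0.2 N and linear speed of glue_bottle below 0.03 m/s), for 0.2 s.
2. the far jaw has come up to the wooden grip (value of joint jaw_travel above 0.06 m and contact force between far_pad and grip_block above 1 N), for 0.1 s.
At the end, for the whole second after the job is handed in: The robot is still squeezing the trigger (more than 5 N on it); the far pad pushes the wooden grip with 8 to 60 N against the near pad; clamp and grip lie flat on the board; the glue bottle stands upright, let go, at least 90 mm from the grip and 70 mm from the far pad (centre to centre) (all of step 1 and contact force between far_pad and grip_block between 8 and 60 N and contact force between near_pad and grip_block above 5 N and contact force between the fingers and trigger above 5 N and value of joint trigger_turn above 0.03 rad and angle between each of clamp, grip_block's own z axis and vertical below 0.1 rad and height (world z) of clamp_grip below 0.055 m and height (world z) of grip_centre below 0.052 m); the arm keeps its last pose, push and grip.
It fails at once if the glued grip is crushed: more than 60 N between far pad and grip (contact force between far_pad and grip_block above 60 N).
It fails at once if the bar or the far jaw is pushed by the robot itself (more than 4 N) (contact force between any of the fingers, the arm and bar above 4 N).
It fails at once if the glue bottle is tipped over (angle between glue_bottle's own z axis and vertical above 0.8 rad).
It fails at once if a bystander is moved by more than 25 mm (distance of any of driver_mid_1, ring_pliers, air_blower, pin_vice_1, paint_marker, brush, dowel_1 from where it was at the start of the episode above 0.025 m).
It also fails if it takes over 61 s, if anything falls off the work surface, if the arm or the gripper's body presses on something with over 40 N, if the wrist force passes 120 N, or if a joint passes its speed limit or range.

ROBOT

A 6-joint arm with a two-finger parallel gripper is mounted at the origin on a cart in front of the work surface, level with it; the furniture and walls round the work are solid. World frame = base frame: x ahead of the robot, y to its left, z up, the work surface at z = 0. Lengths are in m, angles in rad, forces in N, time in s.
With the tool pointing down it reaches from about 0.425 to 1.125 m from the base axis. Payload 14.9 kg.
Tool frame: the origin (TCP) lies at the very end of the fingers, on their centre line; the grasp point (between the pads) lies 19 mm behind it (env.grip_depth is the distance from the TCP to the grasp point, in m); z points along the fingers, y is the line along which they close (so a half turn about z gives the same grasp; the last joint's range is limited). The gripper opens to 91 mm and grips with 3 to 60 N. Pads are 32 mm wide; open, the fingers measure 118 mm over their backs; the gripper's body (76 mm by 178 mm) begins 60 mm behind the grasp point.
Start: joints at [1.174, 0.379, 1.734, -0, 1.028, -0.033], TCP at [0.249, 0.654, 0.214] pointing down, gripper open.
Joint ranges: [-2.77, 2.77], [-0.74, 2.19], [0, 2.66], [-1.06, 4.2], [0.31, 2.87], [-3.08, 3.08]. Speed limits (rad/s): [1.89, 1.89, 2.39, 3.14, 3.14, 3.14].

INTERFACE

Orientations are given as a unit quaternion [x, y, z, w].
In Python, from workcell import env gives the robot as it stands. The module is installed in compiled form; this text tells all that it offers.
- The arm moves only by the shell command python3 -m pendant 'ROWS' [FORCE]. ROWS is JSON, one flat list of numbers, 7 for each row, row after row: the finger opening in mm, from 0 to 91.2, then the shift along the tool's x, y, z in mm, then the turn, a rotation vector about the tool's x, y, z in degrees. A call has 1 to 5 rows; each row is the pose to reach, as a shift and turn from the pose commanded when the call began, along the tool's axes at that moment; what a row does not reach only later rows make up. A row lasts 1/10 s, in which the tool goes at most 50 mm and 8.59 degrees, less where a joint would pass 70% of its speed; a pose out of reach is approached as far as the arm can. A call with a gripper value outside its range is refused whole. The fingers move at their own pace and stop on an object; FORCE is the grip in N (left out, the last holds). Time passes only in rows, so rows that repeat a pose let the fingers close. It gives the time, the measured TCP pose, the force, the opening and the grip force at its end, in the units of the state.
- env.observe(): the state, without advancing time (a new reading comes with each control period).
- env.get_image(name): name is "side" or "top"; returns a dict with "img" (400x640x3 uint8, blue, green, red), "fx", "fy", "cx", "cy" (pixels), "position" and "attitude" of the camera in the world. Camera axes: x right, y down, z forward; pixel columns grow to the right and rows downward; lengths in m; the calibration is good to about 2 mm. A picture is of the moment at which its call begins. There is no depth.
- env.hand_in(): hands the job in; it is judged then, once.
The state is a dict: "t": time; "joint_positions": joint angles; "dq": joint speeds; "joint_torque": joint torques, N m; "ee_pos": TCP position; "eef_rot": TCP orientation; "contact_force": force on the tool from outside, world axes, zero at the start; "ft_torque": the same for the moment, N m; "width": finger opening in m; "grasp_force": force on a finger pad.
Only numpy, scipy, OpenCV 4.12 (cv2) and the standard library are available. Lean on these libraries where they do the work, as an engineer would, in place of code of your own. Each camera call takes 0.05 s, during which the arm holds its last target. There are 200 camera calls.

## Working session

There is one attempt and no reset: what is moved stays moved. The work goes in short steps, Python scripts to look and compute and a shell command to move; the robot and the scene stay as the last step left them, time stands still between calls to the robot, and variables do not carry over. Pictures are saved under pics/ and viewed, at most 10 in all, crops included, and the job is handed in when it is done.

```bash
mkdir -p pics
cat > h.py <<'E'
from workcell import env
import numpy as np, cv2
from scipy.spatial.transform import Rotation as R
def shot(n,f):
    d=env.get_image(n); cv2.imwrite(f,d["img"]); np.save('cam_'+n+'.npy',{k:d[k] for k in d if k!='img'},allow_pickle=True); return d
def cam(n): 
    d=np.load('cam_'+n+'.npy',allow_pickle=True).item(); a=np.array(d["attitude"])
    Rm=R.from_quat(a).as_matrix() if a.size==4 else a.reshape(3,3)
    return d,Rm
def at(n,u,v,z):
    d,Rm=cam(n); r=Rm@[(u-d["cx"])/d["fx"],(v-d["cy"])/d["fy"],1]; p=np.array(d["position"]); return p+r*(z-p[2])/r[2]
def proj(n,P):
    d,Rm=cam(n); q=Rm.T@(np.array(P)-d["position"]); return d["fx"]*q[0]/q[2]+d["cx"],d["fy"]*q[1]/q[2]+d["cy"]
def rows(p,Rw=None):
    "shift mm in tool axes from current pose to world p"
    s=env.observe(); T=R.from_quat(s["eef_rot"])
    print("shift",np.round(T.inv().apply(np.array(p)-s["ee_pos"])*1000,1))
E
python3 - <<'E'
from h import *
for n in("top","side"):
    d=shot(n,f"pics/{n}0.png"); print({k:d[k] for k in d if k!='img'})
s=env.observe();print(s)
print(R.from_quat(s["eef_rot"]).as_matrix().round(3))
E
```

```text
{'fx': 398.7073290609677, 'fy': 398.7073290609677, 'cx': 315.1986722555317, 'cy': 193.9973306244971, 'position': array([0.36261102, 0.09887128, 1.21713957]), 'attitude': array([ 0.71374806, -0.69734128,  0.04990841, -0.04228475])}
{'fx': 442.29377750378535, 'fy': 442.29377750378535, 'cx': 323.0214144159296, 'cy': 198.40886039060382, 'position': array([ 0.54771318, -0.80766426,  0.62431739]), 'attitude': array([ 0.87331276,  0.01748771,  0.0036347 , -0.48683241])}
{'t': 0.1, 'joint_positions': array([ 1.17371528e+00,  3.79329701e-01,  1.73470116e+00, -2.43222920e-05,
        1.02850684e+00, -3.32706281e-02]), 'dq': array([ 0.00087048, -0.00034482, -0.00142018,  0.00045561,  0.00071401,
        0.00304026]), 'joint_torque': array([-4.16162393e-04, -7.65042758e+01, -4.35296130e+01,  6.52035442e-02,
        3.98079213e-02, -1.48031927e-05]), 'ee_pos': array([0.24894521, 0.65387048, 0.21338283]), 'eef_rot': array([ 1.80897479e-01,  9.83501845e-01, -4.63851524e-04, -9.07199060e-05]), 'contact_force': array([ 0.55574551, -0.43406046, -0.46434443]), 'ft_torque': array([ 0.04082159, -0.03885875,  0.01174377]), 'grasp_force': 0.0, 'width': 0.09078574887774701}
[[-0.935  0.356 -0.   ]
 [ 0.356  0.935 -0.001]
 [ 0.    -0.001 -1.   ]]
```

View pics/top0.png

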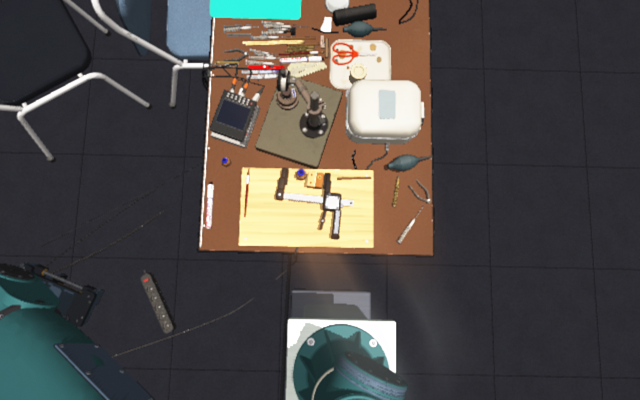

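View pics/side0.png

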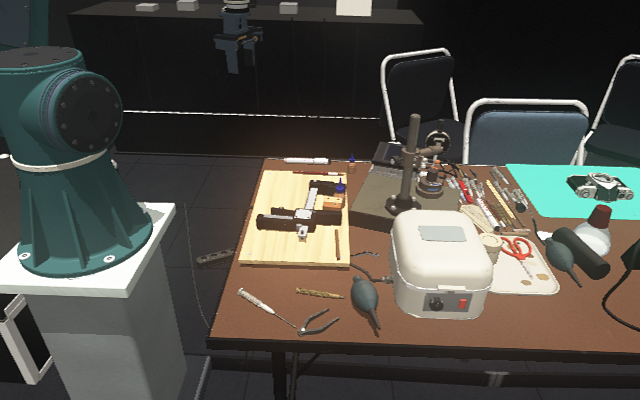

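Top view: the board spans about (239–374, 168–247), with the clamp on it. The two bottle candidates are at (301,174), between the jaws, and (225,161), off the board. I'll enlarge both to confirm which one is meant.

Run:
```python
from h import *
a=cv2.imread('pics/top0.png')[150:255,215:385]; b=cv2.imread('pics/side0.png')[145:275,230:390]
a=cv2.resize(a,(800,494),interpolation=cv2.INTER_CUBIC); a=cv2.resize(a,None,fx=.0+1,fy=1)
cv2.imwrite('pics/top0c.png',a); cv2.imwrite('pics/side0c.png',cv2.resize(b,None,fx=4.5,fy=4.5,interpolation=cv2.INTER_CUBIC))
```

```text
(no output)
```

View pics/top0c.png

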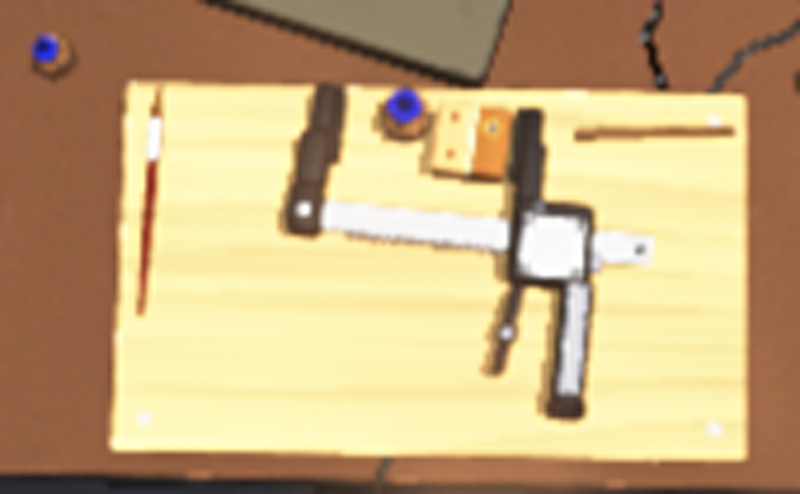

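View pics/side0c.png

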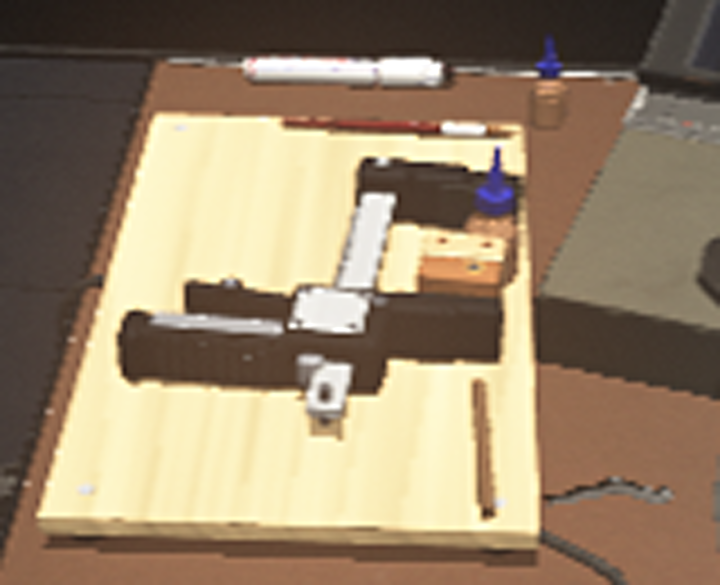

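The larger bottle is the one between the jaws, crop (405,110). The other, crop (48,50), is smaller and off the board, so it is a decoy. Next I fit the clamp's pose from the crop landmarks.

Run:
```python
from h import *
from scipy.optimize import least_squares
f=lambda x,y:(215+x/4.706,150+y/4.706)
T=lambda x,y,z:at("top",*f(x,y),z)[:2].round(4)
print("board corners",T(128,80,.024),T(748,94,.024),T(748,458,.024),T(112,450,.024))
print("bottle cap",T(404,102,.08),T(404,106,.108),"body",T(405,116,.065))
# constraints: (crop x,y, z, expected local x or None, local y or None)
C=[(513,243,.060,None,22),(592,245,.060,None,-30),(548,283,.060,-30,None),(555,206,.060,24,None),(590,340,.060,None,-34),(565,417,.06,-112,None),(528,109,.06,82,None),
(640,249,.046,0,None),(420,227,.046,0,None),(330,85,.06,82,None)]
def res(p):
    o=[]
    c,s=np.cos(p[2]),np.sin(p[2])
    for x,y,z,a,b in C:
        d=T(x,y,z)-p[:2]; l=np.array([c*d[0]+s*d[1],-s*d[0]+c*d[1]])*1000
        if a is not None:o.append(l[0]-a)
        if b is not None:o.append(l[1]-b)
    return o
r=least_squares(res,[.5,.05,0],x_scale=[.01,.01,.01],diff_step=1e-3);print(r.x,np.round(r.fun,1))
p=r.x;Rz=np.array([[np.cos(p[2]),-np.sin(p[2])],[np.sin(p[2]),np.cos(p[2])]])
L=lambda x,y,z:(Rz.T@(T(x,y,z)-p[:2])*1000).round(1)
print("bottle",L(404,102,.08),"tail",L(652,250,.046),"far jaw face",L(337,170,.06),L(345,95,.06),"blk",L(430,170,.064),L(510,140,.064),"lobe",L(506,333,.057),'farbolt',L(303,208,.06))
for n,l in dict(place=(-75,130),clampgrip=(-62,-5)).items(): print(n,p[:2]+Rz@np.array(l)/1000)
```

```text
board corners [0.5967 0.3114] [ 0.5975 -0.0896] [ 0.3637 -0.0904] [0.3597 0.3105]
bottle cap [0.5762 0.1313] [0.5685 0.1304] body [0.5701 0.1309]
[ 0.49655502  0.04150354 -0.07644291] [-2.1  1.1  2.  -3.7  1.   2.9 -2.4  0.4  0.4  0.3]
bottle [72.6 95.6] tail [  0.5 -67.7] far jaw face [ 29.2 133.5] [ 77.  133.7] blk [34.5 75.7] [58.3 28.1] lobe [-61.2  18.9] farbolt [  3.3 152. ]
place [0.43170195 0.17685153]
clampgrip [0.43435424 0.04125299]
```

```bash
cat >> h.py <<'E'
def go(x,y,z,ang):
    "target TCP, tool pointing straight down, tool y at world angle ang (deg): prints shift and rotvec"
    s=env.observe(); T=R.from_quat(s["eef_rot"]); a=np.radians(ang); Y=np.array([np.cos(a),np.sin(a),0]); Z=np.array([0,0,-1.])
    D=R.from_matrix(np.c_[np.cross(Y,Z),Y,Z])
    print("shift",T.inv().apply(np.array([x,y,z])-s["ee_pos"]).round(4)*1000,"turn",np.degrees((T.inv()*D).as_rotvec()).round(1))
E
python3 - <<'E'
from h import *
f=lambda x,y:(230+x/4.5,145+y/4.5)
print(at("side",*f(497,150),.108),at("side",*f(495,190),.08), at("side",*f(495,206),.069))
go(.572,.131,.16,-4.4)
E
```

```text
[0.57652111 0.12142968 0.108     ] [0.57670638 0.12709158 0.08      ] [0.57719432 0.1286167  0.069     ]
shift [-488.  -373.6   53.7] turn [-0.   0.  73.6]
```

```bash
python3 -m pendant '[80,-49,-37,0,0,0,8, 80,-98,-75,0,0,0,16, 80,-146,-112,0,0,0,24, 80,-195,-149,0,0,0,32, 80,-244,-187,0,0,0,40]' 10
python3 - <<'E'
from h import *
go(.575,.130,.16,-4.4)
E
```

```text
t: 0.6
ee_pos: [0.3811, 0.4396, 0.2138]
eef_rot: [0.509, 0.861, -0.0, -0.0]
contact_force: [0.3, -0.1, -0.1]
width: 0.0803
grasp_force: 0.0
shift [-364.8   20.5   53.8] turn [-0.   0.  33.2]
```

```bash
python3 -m pendant '[70,-49,3,0,0,0,8, 70,-97,6,0,0,0,16, 70,-146,8,0,0,0,24, 70,-194,11,0,0,0,33, 70,-243,14,10,0,0,33]'
python3 - <<'E'
from h import *
go(.575,.130,.16,-4.4)
E
```

```text
t: 1.1
ee_pos: [0.5124, 0.2347, 0.2049]
eef_rot: [0.732, 0.681, 0.001, 0.0]
contact_force: [0.7, -1.0, 0.3]
width: 0.0704
grasp_force: 0.0
shift [-99.9  70.   44.9] turn [ 0.1 -0.1  0.2]
```

```bash
python3 -m pendant '[70,-40,28,10,0,0,0, 70,-80,56,30,0,0,0, 70,-100,70,45,0,0,0, 70,-100,70,45,0,0,0, 70,-100,70,45,0,0,0]'
python3 - <<'E'
from h import *
d=shot("side","pics/s1.png"); t=shot("top","pics/t1.png")
a=cv2.resize(d["img"][110:260,270:430],None,fx=2.5*1.6,fy=4,interpolation=3)[:, :]; cv2.imwrite('pics/s1c.png',a)
s=env.observe();print(s["ee_pos"],s["eef_rot"].round(4)); print(proj("side",s["ee_pos"]),proj("top",s["ee_pos"]))
E
```

```text
t: 1.6
ee_pos: [0.5739, 0.1314, 0.1585]
eef_rot: [0.731, 0.683, -0.0, -0.0]
contact_force: [-0.4, 0.9, 0.8]
width: 0.0698
grasp_force: 0.0
[0.57402915 0.13244829 0.15937012] [7.302e-01 6.832e-01 2.000e-04 0.000e+00]
(np.float64(340.31823323717566), np.float64(156.99867710726068)) (np.float64(299.7092951795396), np.float64(166.98691572123016))
```

View pics/s1c.png

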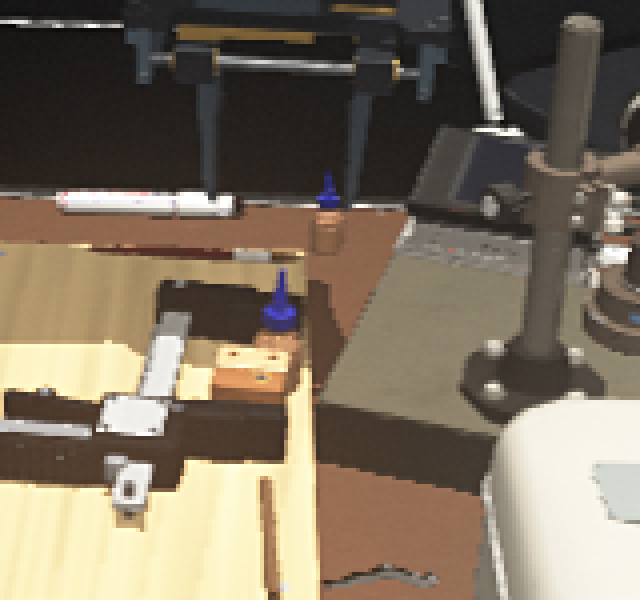

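The fingertips straddle the bottle, with their midpoint at u≈283 and the bottle at u≈281. The microscope base is close on the right, so I'll check clearance.

Run:
```python
from h import *
f=lambda x,y:(215+x/4.706,150+y/4.706)
for x,y in((380,50),(430,64),(470,78)):
  for z in(.0,.03,.06): print(x,z,at("top",*f(x,y),z).round(3))
# base height from side: top corner (320,405), foot (320,460) in crop
g=lambda x,y:(270+x/4,110+y/4)
print(at("side",*g(318,460),0)); P=at("side",*g(318,460),0)
for z in (.03,.04,.05,.06): print(z,[(a-b)*4 for a,b in zip(proj("side",[P[0],P[1],z]),(270,110))])
# tip in new pic
print("tip",at("side",*g(282,270),.108),"cap bottom centre",at("side",*g(280,326),.069))
```

```text
380 0.0 [0.626 0.15  0.   ]
380 0.03 [0.619 0.149 0.03 ]
380 0.06 [0.613 0.148 0.06 ]
430 0.0 [0.617 0.117 0.   ]
430 0.03 [0.611 0.117 0.03 ]
430 0.06 [0.605 0.116 0.06 ]
470 0.0 [0.608 0.09  0.   ]
470 0.03 [0.602 0.091 0.03 ]
470 0.06 [0.596 0.091 0.06 ]
[0.60323786 0.08213157 0.        ]
0.03 [np.float64(320.7246522599885), np.float64(419.34781905027035)]
0.04 [np.float64(321.6508370780059), np.float64(405.5290160537012)]
0.05 [np.float64(322.58622885652653), np.float64(391.5728439587439)]
0.06 [np.float64(323.5309655672927), np.float64(377.4772442083108)]
tip [0.57668175 0.12556261 0.108     ] cap bottom centre [0.57717474 0.12514607 0.069     ]
```

```bash
python3 -m pendant '[60,0,2,45,0,0,0, 60,0,2,80,0,0,0, 60,0,2,100,0,0,0, 60,0,2,109,0,0,0, 60,0,2,109,0,0,0]'; python3 -m pendant '[25,0,0,0,0,0,0,25,0,0,0,0,0,0,25,0,0,0,0,0,0,25,0,0,0,0,0,0,25,0,0,0,0,0,0]' 10
```

```text
t: 2.2
ee_pos: [0.5757, 0.1323, 0.0497]
eef_rot: [0.73, 0.683, -0.0, -0.0]
contact_force: [-0.1, 0.9, 1.1]
width: 0.0602
grasp_force: 0.0
t: 2.7
ee_pos: [0.5766, 0.1317, 0.0505]
eef_rot: [0.73, 0.683, 0.0, 0.0]
contact_force: [-1.2, -1.0, 6.6]
width: 0.0297
grasp_force: 10.2
```

```bash
python3 -m pendant '[25,0,0,-20,0,0,0,25,0,0,-45,0,0,0,25,0,0,-70,0,0,0,25,0,0,-80,0,0,0,25,0,0,-80,0,0,0]'; python3 -m pendant '[25,10,-35,0,0,0,0,25,22,-75,0,0,0,0,25,34,-112,0,0,0,0,25,46,-148,0,0,0,0,25,46,-148,0,0,0,0]';  python3 - <<'E'
from h import *
d=shot("side","pics/s2.png")
cv2.imwrite('pics/s2c.png',cv2.resize(d["img"][110:260,230:390],None,fx=4,fy=4,interpolation=3))
E
```

```text
t: 3.2
ee_pos: [0.5769, 0.1317, 0.1311]
eef_rot: [0.73, 0.683, 0.001, 0.001]
contact_force: [-0.3, 0.6, -0.5]
width: 0.0295
grasp_force: 9.9
t: 3.7
ee_pos: [0.427, 0.1877, 0.1282]
eef_rot: [0.73, 0.684, -0.002, -0.001]
contact_force: [0.6, -0.0, -0.8]
width: 0.0292
grasp_force: 9.9
```

View pics/s2c.png

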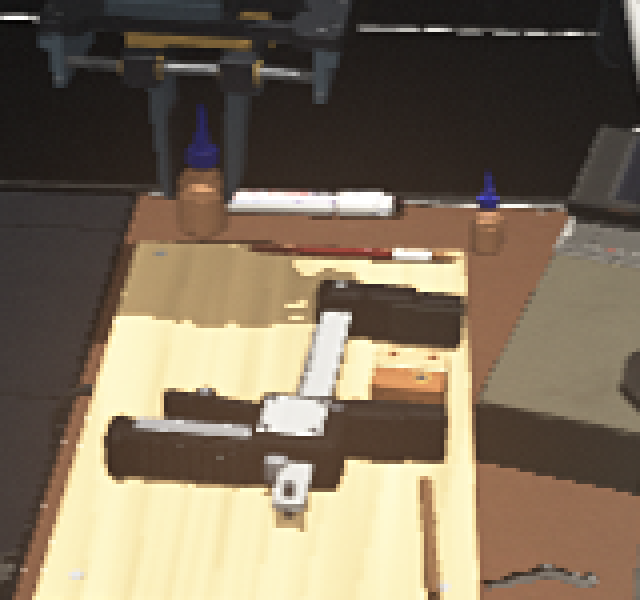

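The bottle hangs upright in the fingers at about (200,200). The clamp and block have not moved. Lowering it now.

```bash
python3 -m pendant '[25,0,0,30,0,0,0,25,0,0,55,0,0,0,25,0,0,70,0,0,0,25,0,0,76,0,0,0,25,0,0,79,0,0,0]';python3 -m pendant '[25,0,0,1,0,0,0,25,0,0,1,0,0,0,25,0,0,1,0,0,0]'
```

```text
t: 4.25
ee_pos: [0.4317, 0.1871, 0.0502]
eef_rot: [0.731, 0.683, -0.001, -0.0]
contact_force: [-5.0, -1.4, 17.1]
width: 0.0292
grasp_force: 10.8
t: 4.55
ee_pos: [0.4323, 0.1875, 0.0505]
eef_rot: [0.73, 0.683, 0.0, 0.0]
contact_force: [0.6, -1.0, 0.7]
width: 0.0293
grasp_force: 9.9
```

```bash
python3 -m pendant '[36,0,0,0,0,0,0,45,0,0,0,0,0,0,60,0,0,0,0,0,0,60,0,0,0,0,0,0,60,0,0,-2,0,0,0]';python3 -m pendant '[60,0,0,-30,0,0,0,60,0,0,-70,0,0,0,60,0,0,-100,0,0,0,60,0,0,-110,0,0,0,60,0,0,-110,0,0,0]'
python3 - <<'E'
from h import *
go(.4343,.0413,.16,85.6);go(.4343,.0413,.16,-94.4)
print(env.observe()["joint_positions"].round(2))
E
```

```text
t: 5.05
ee_pos: [0.4315, 0.1874, 0.0519]
eef_rot: [0.73, 0.683, -0.0, -0.0]
contact_force: [-0.5, -0.2, -0.5]
width: 0.0599
grasp_force: 0.0
t: 5.55
ee_pos: [0.4323, 0.1877, 0.1631]
eef_rot: [0.73, 0.683, 0.001, 0.001]
contact_force: [0.2, -0.7, -0.8]
width: 0.0601
grasp_force: 0.0
shift [-145.9   11.8    3. ] turn [  0.2   0.1 -89.4]
shift [-145.9   11.8    3. ] turn [ 0.1 -0.2 90.6]
[ 0.36  0.09  2.21 -0.    0.84  0.43]
```

```bash
python3 -m pendant '[80,-30,2,0,0,0,-8,80,-60,5,0,0,0,-16,80,-90,7,0,0,0,-25,80,-120,10,0,0,0,-33,80,-146,12,0,0,0,-41]';python3 -m pendant '[80,0,0,0,0,0,-8,80,0,0,0,0,0,-16,80,0,0,0,0,0,-25,80,0,0,0,0,0,-33,80,0,0,0,0,0,-41]'
python3 - <<'E'
from h import *
go(.4343,.0413,.16,85.6)
E
```

```text
t: 6.05
ee_pos: [0.4327, 0.0396, 0.1603]
eef_rot: [0.442, 0.897, -0.001, -0.001]
contact_force: [0.0, 1.2, 0.2]
width: 0.0803
grasp_force: 0.0
t: 6.55
ee_pos: [0.4328, 0.0409, 0.1602]
eef_rot: [0.1, 0.995, -0.0, -0.001]
contact_force: [0.3, 1.0, -0.2]
width: 0.08
grasp_force: 0.0
shift [-1.4  0.7  0.2] turn [-0.  -0.1 -7.1]
```

```bash
python3 -m pendant '[84,-1,0,30,0,0,-7,84,-1,0,60,0,0,-7,84,-1,0,80,0,0,-7,84,-1,0,80,0,0,-7]'
python3 - <<'E'
from h import *
d=shot("side","pics/s3.png");print(env.observe()["ee_pos"])
cv2.imwrite('pics/s3c.png',cv2.resize(d["img"][140:280,230:370],None,fx=4.2,fy=4.2,interpolation=3))
E
```

```text
t: 6.95
ee_pos: [0.432, 0.0406, 0.0785]
eef_rot: [0.042, 0.999, -0.0, -0.003]
contact_force: [-0.8, -0.4, 1.1]
width: 0.0841
grasp_force: 0.0
[0.43305187 0.04067747 0.0801258 ]
```

View pics/s3c.png

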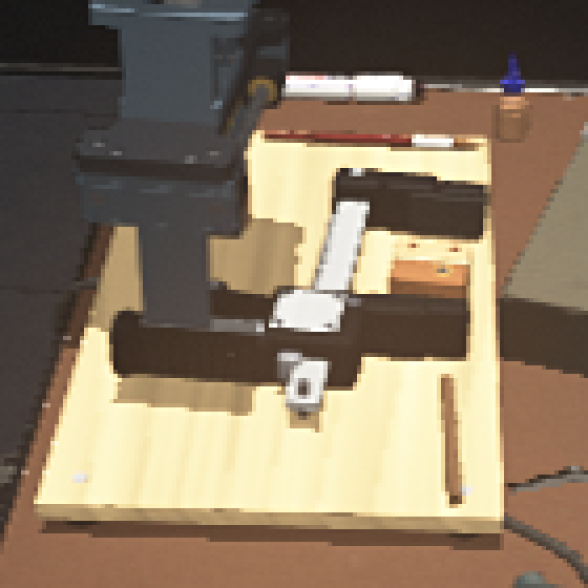

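The near finger's tip at crop (143–210, 325) will come down in front of the pistol grip's outer side, with about 12 mm to spare on each side. Going down.

```bash
python3 -m pendant '[84,0,0,15,0,0,0,84,0,0,30,0,0,0,84,0,0,42,0,0,0,84,0,0,48,0,0,0,84,0,0,48,0,0,0]' 25; python3 -m pendant '[64,0,0,0,0,0,0,58,0,0,0,0,0,0,52,0,0,0,0,0,0,46,0,0,0,0,0,0,40,0,0,0,0,0,0]'
```

```text
t: 7.5
ee_pos: [0.4345, 0.0407, 0.0336]
eef_rot: [0.042, 0.999, -0.0, -0.001]
contact_force: [0.2, -0.6, 0.5]
width: 0.084
grasp_force: 0.0
t: 8.0
ee_pos: [0.4346, 0.0406, 0.0342]
eef_rot: [0.042, 0.999, -0.0, -0.0]
contact_force: [-2.7, -5.9, 6.1]
width: 0.0471
grasp_force: 11.9
```

```bash
python3 -m pendant '[30,0,0,0,0,0,0,30,0,0,0,0,0,0,30,0,0,0,0,0,0,30,0,0,0,0,0,0,30,0,0,0,0,0,0]'
```

```text
t: 8.5
ee_pos: [0.435, 0.0405, 0.0342]
eef_rot: [0.042, 0.999, -0.0, 0.0]
contact_force: [-1.0, -5.3, 4.9]
width: 0.0331
grasp_force: 25.0
```

```bash
python3 -m pendant '[63,0,0,0,0,0,0,63,0,0,0,0,0,0,63,0,0,0,0,0,0,63,0,0,0,0,0,0,63,0,0,0,0,0,0]'; python3 -m pendant '[30,0,0,0,0,0,0,30,0,0,0,0,0,0,30,0,0,0,0,0,0,30,0,0,0,0,0,0,30,0,0,0,0,0,0]';python3 -m pendant '[30,0,0,0,0,0,0,30,0,0,0,0,0,0]'
python3 - <<'E'
from h import *
d=shot("side","pics/s4.png")
cv2.imwrite('pics/s4c.png',cv2.resize(d["img"][140:280,230:370],None,fx=4.2,fy=4.2,interpolation=3))
E
```

```text
t: 9.0
ee_pos: [0.4345, 0.0407, 0.0338]
eef_rot: [0.042, 0.999, -0.0, -0.0]
contact_force: [-0.4, -0.5, 0.1]
width: 0.0629
grasp_force: 0.0
t: 9.5
ee_pos: [0.4347, 0.0408, 0.0338]
eef_rot: [0.042, 0.999, 0.0, -0.0]
contact_force: [-0.2, -0.1, -2.7]
width: 0.0343
grasp_force: 24.3
t: 9.7
ee_pos: [0.4347, 0.0408, 0.0339]
eef_rot: [0.042, 0.999, -0.0, -0.0]
contact_force: [-0.3, -0.4, -4.0]
width: 0.0341
grasp_force: 24.3
```

View pics/s4c.png

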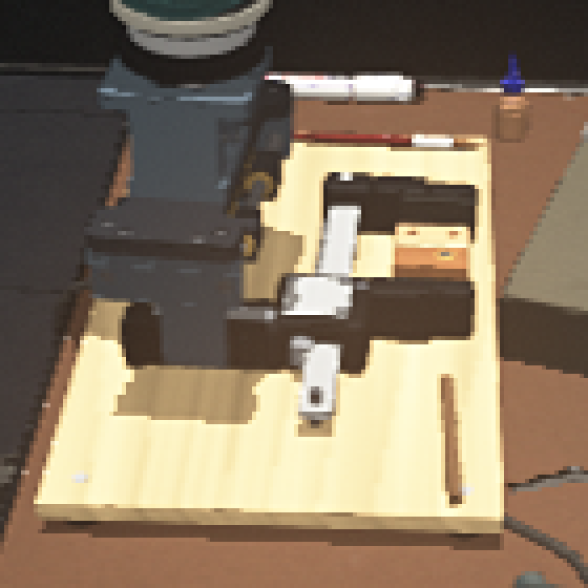

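The jaw is drawing in: it is now right behind the block, with a longer tail at (318,415). The clamp lies flat, so I keep pumping.

```bash
python3 -m pendant '[63,0,0,0,0,0,0,63,0,0,0,0,0,0,63,0,0,0,0,0,0,63,0,0,0,0,0,0]'; python3 -m pendant '[30,0,0,0,0,0,0,30,0,0,0,0,0,0,30,0,0,0,0,0,0,30,0,0,0,0,0,0,30,0,0,0,0,0,0]' | grep -E 'wid|gras'
python3 -m pendant '[63,0,0,0,0,0,0,63,0,0,0,0,0,0,63,0,0,0,0,0,0,63,0,0,0,0,0,0]'|grep ee_; python3 -m pendant '[30,0,0,0,0,0,0,30,0,0,0,0,0,0,30,0,0,0,0,0,0,30,0,0,0,0,0,0,30,0,0,0,0,0,0]'
```

```text
t: 10.15
ee_pos: [0.435, 0.0408, 0.0341]
eef_rot: [0.042, 0.999, 0.0, 0.0]
contact_force: [0.5, 0.5, -0.0]
width: 0.0621
grasp_force: 0.0
width: 0.0336
grasp_force: 24.5
ee_pos: [0.4348, 0.0408, 0.034]
t: 11.55
ee_pos: [0.4347, 0.0408, 0.0338]
eef_rot: [0.042, 0.999, 0.0, -0.0]
contact_force: [-1.3, -0.4, -3.1]
width: 0.0344
grasp_force: 23.9
```

```bash
python3 -m pendant '[63,0,0,0,0,0,0,63,0,0,0,0,0,0,63,0,0,0,0,0,0,63,0,0,0,0,0,0]'|grep ee_; python3 -m pendant '[30,0,0,0,0,0,0,30,0,0,0,0,0,0,30,0,0,0,0,0,0,30,0,0,0,0,0,0,30,0,0,0,0,0,0]'
```

```text
ee_pos: [0.4349, 0.0408, 0.034]
t: 12.45
ee_pos: [0.4347, 0.0408, 0.0339]
eef_rot: [0.042, 0.999, 0.0, -0.0]
contact_force: [-0.7, -0.0, -3.4]
width: 0.0353
grasp_force: 23.7
```

```bash
python3 -m pendant '[63,0,0,0,0,0,0,63,0,0,0,0,0,0,63,0,0,0,0,0,0,63,0,0,0,0,0,0]'|grep ee_; python3 -m pendant '[30,0,0,0,0,0,0,30,0,0,0,0,0,0,30,0,0,0,0,0,0,30,0,0,0,0,0,0,30,0,0,0,0,0,0]'
```

```text
ee_pos: [0.4349, 0.0408, 0.034]
t: 13.35
ee_pos: [0.4347, 0.0408, 0.0339]
eef_rot: [0.042, 0.999, 0.0, -0.0]
contact_force: [-0.1, 0.4, -3.0]
width: 0.0361
grasp_force: 23.7
```

```bash
python3 -m pendant '[63,0,0,0,0,0,0,63,0,0,0,0,0,0,63,0,0,0,0,0,0,63,0,0,0,0,0,0]'|grep ee_; python3 -m pendant '[30,0,0,0,0,0,0,30,0,0,0,0,0,0,30,0,0,0,0,0,0,30,0,0,0,0,0,0,30,0,0,0,0,0,0]'; python3 -m pendant '[30,0,0,0,0,0,0,30,0,0,0,0,0,0,30,0,0,0,0,0,0,30,0,0,0,0,0,0,30,0,0,0,0,0,0]'
python3 - <<'E'
from h import *
d=shot("side","pics/s5.png");a=cv2.resize(d["img"][150:270,250:370],None,fx=3.3,fy=4.5,interpolation=3)
t=shot("top","pics/t5.png");b=cv2.resize(t["img"][150:270,240:360],None,fx=3.3,fy=4.5,interpolation=3)
cv2.imwrite('pics/s5c.png',np.hstack([a,b]))
E
```

```text
ee_pos: [0.4348, 0.0408, 0.034]
t: 14.25
ee_pos: [0.4346, 0.0407, 0.0339]
eef_rot: [0.042, 0.999, -0.0, -0.0]
contact_force: [-1.3, -2.3, -1.9]
width: 0.0527
grasp_force: 23.7
t: 14.75
ee_pos: [0.4347, 0.0408, 0.0339]
eef_rot: [0.042, 0.999, 0.0, -0.0]
contact_force: [-1.2, -2.1, -1.5]
width: 0.0526
grasp_force: 23.6
```

View pics/s5c.png

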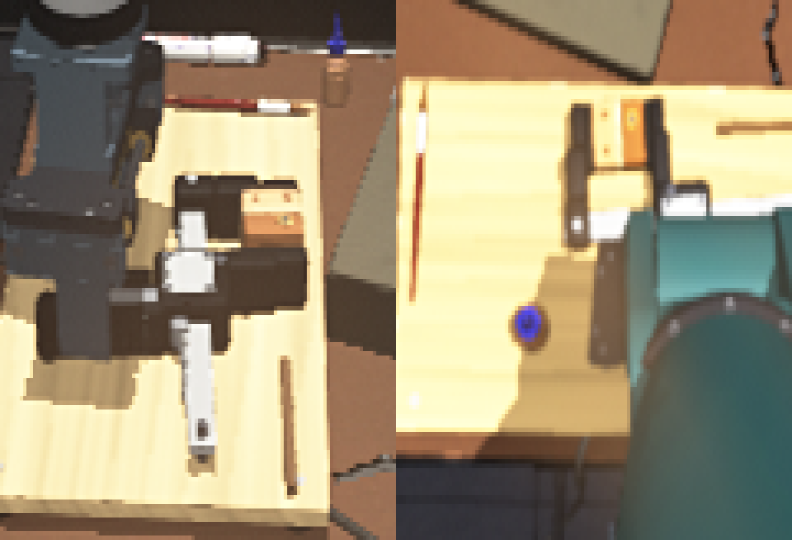

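The block at right-half (620,130) is held between both pads. The opening stopped early at 52.6 mm with a grip force of 23.6 N, and the bottle stands at (528,325), clear of the jaws. Handing in.

```bash
python3 -c "
from workcell import env
print(env.hand_in())"
```

```text
the job is handed in; nothing more can be done
None
```

The job is handed in, but no verdict came back: the glue bottle stands upright on the clear strip, and the trigger is still held at about 24 N, with the wooden grip held between both pads.

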